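Turn the blind steel sleeve hole-up over the tray

TASK

Lift the steel sleeve out of its moulded nest, work out which of its two ends has the blind hole, and turn it so that this hole faces straight up, ready for inspection. Finish while still holding it in the gripper, upright and still, over the middle of the shallow steel tray and at least 15 cm (but no more than 30 cm) above the counter; do not put it down. Leave everything else on the counter where it is.

Things in the scene. Friction and masses are not known exactly. Their poses are not given: they have to be found in the camera images.
- sleeve_c (a point): centre (on the axis, half-way along) of the loose round steel sleeve, 32 mm in diameter, 80 mm long, 0.15 to 0.31 kg. Its axis is its x axis: the blind hole (20 mm wide, 50 mm deep) opens in the end face at +x, 40 mm from here; the -x end is closed. From the side both ends look alike. Starts level in the nest, centre 34 mm above the counter, hole hidden by an end wall, facing any way
- nest_c (a point): fixed white plastic nest; this is its cavity's centre, 34 mm above the counter; the sleeve lies along its x. Round base 210 mm wide, 8 mm thick; end walls 42 to 64 mm from the centre along x, 64 mm wide, 44 mm high; cheeks 34 mm high, 31 to 43 mm from the centre, flank the sleeve with 0.8 mm play. The sleeve's middle 62 mm is free on both sides; it lifts straight up
- tray_c (a point): fixed shallow steel tray, 200 x 150 x 18 mm (long along its x axis), with a blue mat in it; this point is the middle of its floor, 6 mm above the counter
- dish: small white ceramic dish, 40 mm across, 18 mm high, origin at the centre of its underside; leave it alone
- probe: thin steel dental hand instrument lying flat, about 130 mm long along its x, 8 mm thick, origin at mid-length on its underside; leave it alone
- bur_stand: white plastic block 70 x 100 x 22 mm with ten short steel pins on top (38 mm high in all), origin at the centre of its underside; leave it alone
- beaker: clear plastic cup, 70 mm across, 60 mm high, origin at the centre of its underside; leave it alone
- pouch_box: cardboard box 100 x 180 x 60 mm, origin at the centre of its underside; leave it alone
- brush: cleaning brush with a flat head lying flat along its x, handle towards -x, about 200 mm long and 20 mm high; leave it alone
- sleeve: the same sleeve; origin 16 mm below its axis half-way along (on its underside as it first lies), same axes
Things that resemble listed ones, but are neither listed nor needed, are in the scene too. Of the things shaped like the sleeve, the bare steel one is meant. Several things look just like the part that bears tray_c: the one meant starts farthest from the robot's base.

How it is judged:
On the way:
1. the sleeve is lifted clear out of the nest, in the fingers (height (world z) of sleeve_c above 0.09 m and contact force between sleeve and the fingers above 0.5 N), for 0.2 s.
At the end, for the whole second after the job is handed in: the sleeve is held in the fingers (more than 0.5 N) with its hole facing up within 0.3 rad, its centre within 60 mm of the tray's middle seen from above and 130 to 340 mm above the counter, at rest (below 30 mm/s and 0.3 rad/s) (angle between sleeve_c's own x axis and vertical below 0.3 rad and horizontal distance between sleeve_c and tray_c below 0.06 m and height (world z) of sleeve_c between 0.13 and 0.34 m and contact force between sleeve and the fingers above 0.5 N and linear speed of sleeve below 0.03 m/s and angular speed of sleeve below 0.3 rad/s); the arm keeps its last pose, push and grip.
It fails at once if another thing on the counter is pushed more than 30 mm (distance of any of dish, probe, bur_stand, beaker, pouch_box, brush from where it was at the start of the episode above 0.03 m).
It also fails if it takes over 38 s, if anything falls off the work surface, if the arm or the gripper's body presses on something with over 40 N, if the wrist force passes 120 N, or if a joint passes its speed limit or range.

ROBOT

A 6-joint arm with a two-finger parallel gripper is mounted at the origin on the work surface. World frame = base frame: x ahead of the robot, y to its left, z up, the work surface at z = 0. Lengths are in m, angles in rad, forces in N, time in s.
With the tool pointing down it reaches from about 0.35 to 1 m from the base axis. Payload 7.1 kg.
Tool frame: the origin (TCP) lies between the finger pads; the fingertips stand 22 mm ahead of it and the grasp point (between the pads) lies 3 mm ahead of it; x points along the fingers, y is the direction in which the jaws open and shut, and the axes are right-handed (so a half turn about x gives the same grasp; the last joint's range is limited). The gripper opens to 85 mm and grips with 20 to 120 N. Pads are 22 mm wide; open, the fingers measure 114 mm over their backs; the gripper's body (76 mm by 85 mm) begins 54 mm behind the grasp point. The pads swing forward as they close: fully open they stand 13 mm farther back than shut.
Start: joints at [-1.204, 0.423, 1.63, -0, 1.089, -0.019], TCP at [0.235, -0.579, 0.253] pointing down, gripper open.
Joint ranges: [-3, 3], [-0.9, 2.11], [0.09, 2.58], [-1.31, 4.45], [0.11, 2.69], [-2.54, 2.54]. Speed limits (rad/s): [2.39, 2.39, 3.01, 3.14, 3.14, 3.14].

INTERFACE

Orientations are given as a rotation vector (axis times angle).
In Python, from rig import manip gives the robot as it stands. The module is installed in compiled form; this text tells all that it offers. Calls block until the motion is done:
- manip.move_to(position, orientation): joint-space move of the TCP to a pose.
- manip.servo_line(position, orientation=None, rate=0.15): straight line of the TCP; orientation=None keeps the orientation; rate is the mean speed in m/s.
- manip.set_joints(angles): joint-space move.
- manip.command_gripper(opening, f_grip=None): finger opening in m; f_grip is the grip in N (None keeps the last); returns when the fingers have stopped.
- manip.hold(seconds).
- manip.solve_ik(position, orientation): joint angles nearest the present ones, or None.
- manip.camera(name): name is "side" or "top"; returns a dict with "image" (480x640x3 uint8, red, green, blue), "fx", "fy", "cx", "cy" (pixels), "cam_to_world" (4x4, takes a point from camera to world coordinates). Camera axes: x right, y down, z forward; pixel columns grow to the right and rows downward; lengths in m; the calibration is good to about 2 mm. A picture is of the moment at which its call begins. There is no depth.
A pose or a line that the arm cannot do raises manip.IKError and nothing moves.
- manip.sign_off(): hands the job in, once; it reports no verdict.
Readings, each from a call of its own:
- manip.get_time(): time.
- manip.get_joint_positions(): joint angles.
- manip.get_joint_vel(): joint speeds.
- manip.get_tau(): joint torques, N m.
- manip.get_position(): TCP position.
- manip.get_ee_rot(): TCP orientation.
- manip.get_contact_force(): force on the tool from outside, world axes, zero at the start.
- manip.get_torque(): the same for the moment, N m.
- manip.get_width(): finger opening in m.
Only numpy, scipy, OpenCV 4.12 (cv2) and the standard library are available. Lean on these libraries where they do the work, as an engineer would, in place of code of your own. Each camera call takes 0.05 s, during which the arm holds its last target.

## Working session

There is one attempt and no reset: what is moved stays moved. The work goes in short steps, each a Python script; the robot and the scene stay as the last script left them, time stands still between calls to the robot, and variables do not carry over. Pictures are saved under pics/ and viewed, and the job is handed in when it is done.

```bash
mkdir -p pics; python3 - <<'E'
from rig import manip
import cv2,numpy as np
np.set_printoptions(precision=4,suppress=True)
for n in("top","side"):
    c=manip.camera(n); cv2.imwrite(f"pics/{n}0.png",c["image"][:,:,::-1]); print(n,c["fx"],c["fy"],c["cx"],c["cy"]);print(c["cam_to_world"])
print(manip.get_time(),manip.get_ee_rot(),manip.get_width())
E
```

```text
top 516.2764126873838 516.2764126873838 318.0833237558552 238.0914018302896
[[ 0.0166 -0.9938  0.1097  0.3829]
 [-0.9996 -0.0192 -0.0225 -0.1225]
 [ 0.0245 -0.1093 -0.9937  1.2129]
 [ 0.      0.      0.      1.    ]]
side 500.8471641647985 500.8471641647985 316.0672617092206 238.58509787641216
[[-0.9859 -0.0931  0.1388  0.3226]
 [-0.1667  0.486  -0.8579  0.8938]
 [ 0.0124 -0.869  -0.4947  0.6623]
 [ 0.      0.      0.      1.    ]]
0.1 [ 2.0104  0.3941 -2.0108] 0.08530138873406724
```

View pics/top0.png

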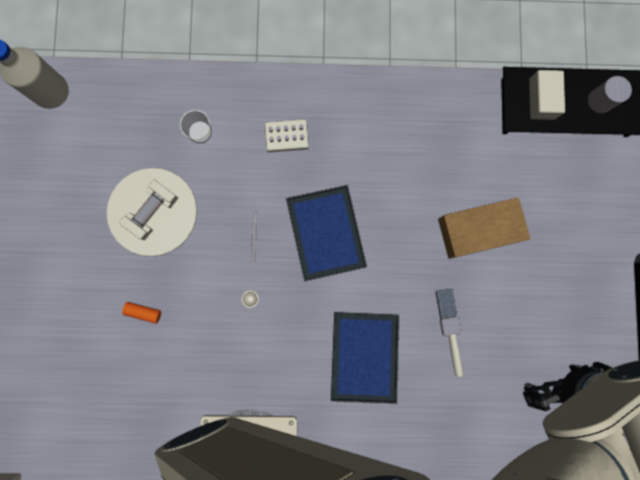

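View pics/side0.png

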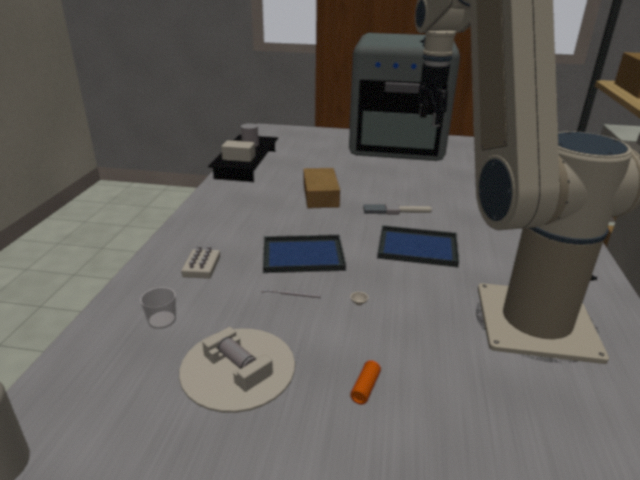

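The top view shows the nest at about (151,211), with its axis running from lower left to upper right. The orange decoy is at (142,313), and the two trays are at (326,233) and (365,357). Next I'll zoom in and measure.

```bash
cat > h.py <<'E'
from rig import manip
import cv2,numpy as np
from scipy.spatial.transform import Rotation as R
np.set_printoptions(precision=4,suppress=True)
def ray(c,u,v):
    T=c["cam_to_world"]; d=T[:3,:3]@np.array([(u-c["cx"])/c["fx"],(v-c["cy"])/c["fy"],1]); return T[:3,3],d
def px2w(c,u,v,z):
    o,d=ray(c,u,v); return o+d*(z-o[2])/d[2]
def w2px(c,p):
    T=c["cam_to_world"]; q=T[:3,:3].T@(np.asarray(p)-T[:3,3]); return np.array([c["fx"]*q[0]/q[2]+c["cx"],c["fy"]*q[1]/q[2]+c["cy"]])
E
python3 - <<'E'
from h import *
t=manip.camera("top");s=manip.camera("side")
a=cv2.resize(t["image"][160:265,98:208],None,fx=7,fy=5.7*7/5.7/1.3,interpolation=cv2.INTER_CUBIC)
a=cv2.resize(t["image"][160:260,98:208],(770,700),interpolation=cv2.INTER_CUBIC)[:600]
cv2.imwrite("pics/nt.png",a[:,:,::-1])
b=cv2.resize(s["image"][315:415,170:305],(810-10,592),interpolation=cv2.INTER_CUBIC)
cv2.imwrite("pics/ns.png",b[:,:,::-1])
# trays: blue
im=t["image"].astype(int)
m=((im[:,:,2]-im[:,:,0]>40)).astype(np.uint8)
n,l,st,ce=cv2.connectedComponentsWithStats(m)
for i in range(1,n):
    if st[i,4]>500:
        ct,_=cv2.findContours((l==i).astype(np.uint8),0,2); r=cv2.minAreaRect(ct[0])
        print(st[i],r,px2w(t,*r[0],.007), [px2w(t,*p,.007)[:2] for p in cv2.boxPoints(r)])
# disc top
g=im.min(2); hsv=cv2.cvtColor(t["image"],cv2.COLOR_RGB2HSV)
m=((im[:,:,0]-im[:,:,2]>8)&(g>110)).astype(np.uint8)
n,l,st,ce=cv2.connectedComponentsWithStats(m)
i=1+np.argmax([st[i,4] if ce[i,0]<200 and 150<ce[i,1]<270 else 0 for i in range(1,n)]); ct,_=cv2.findContours((l==i).astype(np.uint8),0,1)
e=cv2.fitEllipse(cv2.convexHull(max(ct,key=cv2.contourArea))); print(e,px2w(t,*e[0],.008))
E
```

```text
[ 294  193   65   80 3646] ((325.70587158203125, 232.6764678955078), (71.91244506835938, 51.195587158203125), 77.47119140625) [ 0.5292 -0.1676  0.007 ] [array([ 0.5981, -0.0889]), array([ 0.6273, -0.207 ]), array([ 0.461 , -0.2455]), array([ 0.4329, -0.1289])]
[ 338  319   54   77 3915] ((364.4693298339844, 356.95062255859375), (52.19865036010742, 75.44462585449219), 1.847610354423523) [ 0.2434 -0.261   0.007 ] [array([ 0.1602, -0.1992]), array([ 0.3301, -0.2027]), array([ 0.3281, -0.3239]), array([ 0.1579, -0.3185])]
((151.24844360351562, 211.6383514404297), (86.8577651977539, 89.86279296875), 63.207828521728516) [0.5707 0.2422 0.008 ]
```

View pics/nt.png

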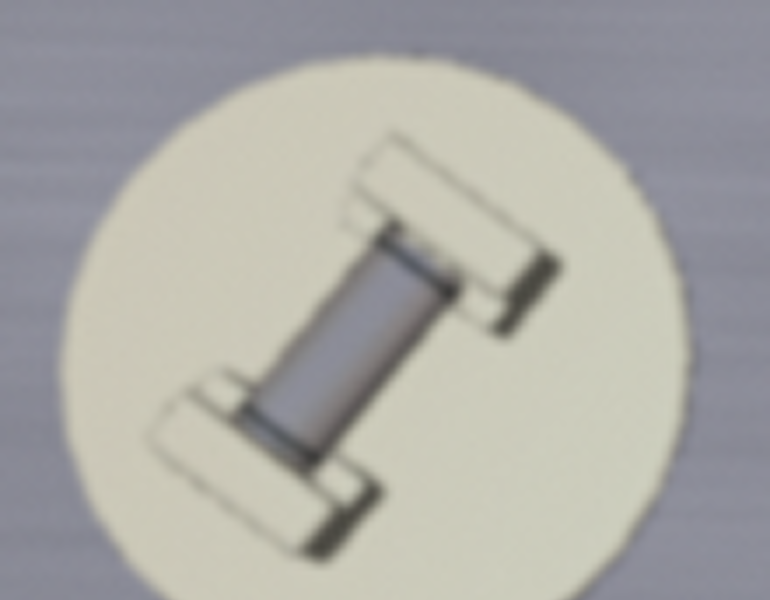

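View pics/ns.png

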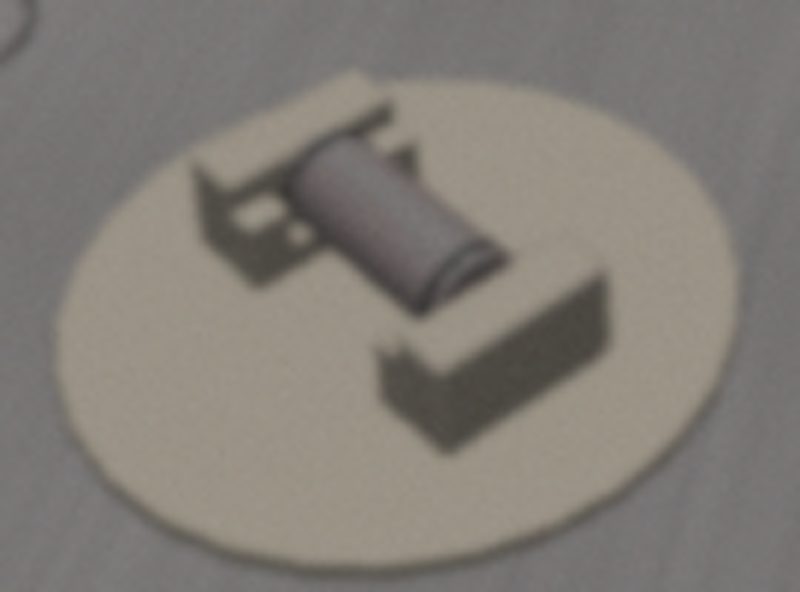

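```bash
cat >> h.py <<'E'
def rv(x,z):
    x=np.array(x,float);z=np.array(z,float); return R.from_matrix(np.stack([x,np.cross(z,x),z],1)).as_rotvec()
C=None
E
python3 - <<'E'
from h import *
t=manip.camera("top");s=manip.camera("side")
f=lambda x,y:((x+.5)/7-.5+98,(y+.5)/7-.5+160)
W=[px2w(t,*f(*p),.044) for p in [(395,133),(548,252),(303,557),(150,435)]]
print(np.mean(W,0)); u=(W[0]+W[1]-W[2]-W[3])/2; print(u,np.linalg.norm(u)); print(np.arctan2(u[1],u[0]))
# side: wall top corners
g=lambda x,y:((x+.5)*135/800-.5+170,(y+.5)*100/592-.5+315)
S=[px2w(s,*g(*p),.044) for p in [(195,162),(350,72),(600,258),(445,375)]]
print(np.mean(S,0)); v=(S[0]+S[1]-S[2]-S[3])/2; print(v,np.linalg.norm(v),np.arctan2(v[1],v[0]))
psi=np.arctan2(u[1],u[0]); c=np.mean(W,0)
for sg in (1,-1):
    U=sg*np.array([np.cos(psi),np.sin(psi),0])
    for z in(.037,.25):
        print("grasp",sg,z,manip.solve_ik([c[0],c[1],z],rv([0,0,-1],U)))
for th in np.arange(-180,180,30):
    a=np.deg2rad(th); x=[np.cos(a),np.sin(a),0]
    for sg in(1,-1):
        q=manip.solve_ik([.529-.003*x[0],-.168-.003*x[1],.25],rv(x,[0,0,sg])); 
        if q is not None: print(th,sg,np.array(q))
E
```

```text
[0.5719 0.2401 0.044 ]
[ 0.1014 -0.0737  0.    ] 0.1253455472333911
-0.6287998034863503
[0.5693 0.2465 0.044 ]
[ 0.1003 -0.0702  0.    ] 0.12246282113676098 -0.6104380247536969
grasp 1 0.037 [ 0.3783  0.7142  1.7317 -0.      0.6957 -0.5637]
grasp 1 0.25 [ 0.3783  0.4198  1.6436 -0.      1.0782 -0.5637]
grasp -1 0.037 None
grasp -1 0.25 None
-180 1 [-0.2186  1.0342  1.1723 -0.3581  2.4743  1.2849]
-180 -1 [-0.2186  1.0342  1.1723 -0.3581  2.4743 -1.8567]
-150 1 [-0.0503  0.9688  1.3324 -0.7696  2.2466  1.0259]
-150 -1 [-0.0503  0.9688  1.3324 -0.7696  2.2466 -2.1157]
-120 1 [ 0.0956  0.8688  1.5937 -1.0644  1.9439  0.9893]
-120 -1 [ 0.0956  0.8688  1.5937 -1.0644  1.9439 -2.1523]
-60 1 [0.1639 0.7079 2.2159 4.3605 1.4947 1.3666]
-60 -1 [ 0.1639  0.7079  2.2159  4.3605  1.4947 -1.775 ]
-30 1 [-0.1361  0.7274  2.4372  3.5291  1.592   1.5795]
-30 -1 [-0.1361  0.7274  2.4372  3.5291  1.592  -1.5621]
0 1 [-0.6371  0.7204  2.4119  2.5044  1.5633  1.5763]
0 -1 [-0.6371  0.7204  2.4119  2.5044  1.5633 -1.5653]
30 1 [-0.8545  0.713   2.1646  1.757   1.5208  1.8301]
30 -1 [-0.8545  0.713   2.1646  1.757   1.5208 -1.3115]
60 1 [-0.8367  0.7837  1.8492  1.2953  1.7214  2.0586]
60 -1 [-0.8367  0.7837  1.8492  1.2953  1.7214 -1.083 ]
90 1 [-0.722   0.8874  1.5431  0.9824  2.0168  2.1447]
90 -1 [-0.722   0.8874  1.5431  0.9824  2.0168 -0.9969]
120 1 [-0.5667  0.9836  1.2957  0.6754  2.3095  2.0655]
120 -1 [-0.5667  0.9836  1.2957  0.6754  2.3095 -1.0761]
150 1 [-0.3945  1.04    1.1585  0.2176  2.5026  1.7465]
150 -1 [-0.3945  1.04    1.1585  0.2176  2.5026 -1.3951]
```

```bash
python3 - <<'E'
from h import *
from scipy.optimize import least_squares
t=manip.camera("top");s=manip.camera("side")
f=lambda x,y:((x+.5)/7-.5+98,(y+.5)/7-.5+160)
g=lambda x,y:((x+.5)*135/800-.5+170,(y+.5)*100/592-.5+315)
# side disc
im=s["image"].astype(int); m=np.zeros((480,640),np.uint8); m[320:415,170:305]=(im[:,:,0]-im[:,:,2]>10)[320:415,170:305]
ct,_=cv2.findContours(m,0,1); e=cv2.fitEllipse(cv2.convexHull(max(ct,key=cv2.contourArea))); print(e,px2w(s,*e[0],.005))
# world-plane circle fit
for c,mm,z in((s,m,.006),):
    h=cv2.convexHull(max(ct,key=cv2.contourArea))[:,0]; P=np.array([px2w(c,*p,z)[:2] for p in h])
    print(least_squares(lambda q:np.hypot(*(P-q[:2]).T)-q[2],[.57,.24,.1]).x)
# draw model
def draw(c,x,y,psi,sl,fac):
    a=np.array([np.cos(psi),np.sin(psi),0]);b=np.array([-a[1],a[0],0]);o=np.array([x,y,0])
    img=cv2.resize(c["image"][sl],None,fx=fac,fy=fac,interpolation=cv2.INTER_CUBIC)
    def pl(P,col):
        q=np.array([w2px(c,p) for p in P])-[sl[1].start,sl[0].start]; q=(q+.5)*fac-.5
        cv2.polylines(img,[np.round(q).astype(int)],True,col,1,cv2.LINE_AA)
    for sg in(1,-1):
        pl([o+a*sg*k+b*w+[0,0,.044] for k,w in((.042,.032),(.064,.032),(.064,-.032),(.042,-.032))],(255,0,0))
    pl([o+a*.105*np.cos(w)+b*.105*np.sin(w)+[0,0,.008] for w in np.linspace(0,6.28,60)],(0,200,0))
    return img
for x,y,psi,k in((.5708,.2425,-.622,0),):
    A=draw(t,x,y,psi,np.s_[163:263,98:208],5.5);cv2.imwrite(f"pics/ot{k}.png",A[:,:,::-1])
    B=draw(s,x,y,psi,np.s_[318:413,172:302],6);cv2.imwrite(f"pics/os{k}.png",B[:,:,::-1])
E
```

```text
((236.4727325439453, 369.3135681152344), (83.17031860351562, 116.29112243652344), 80.10678100585938) [0.569  0.2537 0.005 ]
[0.5704 0.2443 0.1053]
```

View pics/ot0.png

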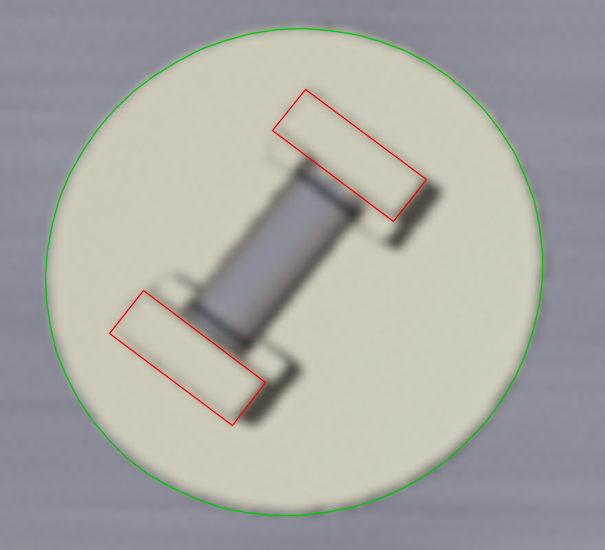

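View pics/os0.png

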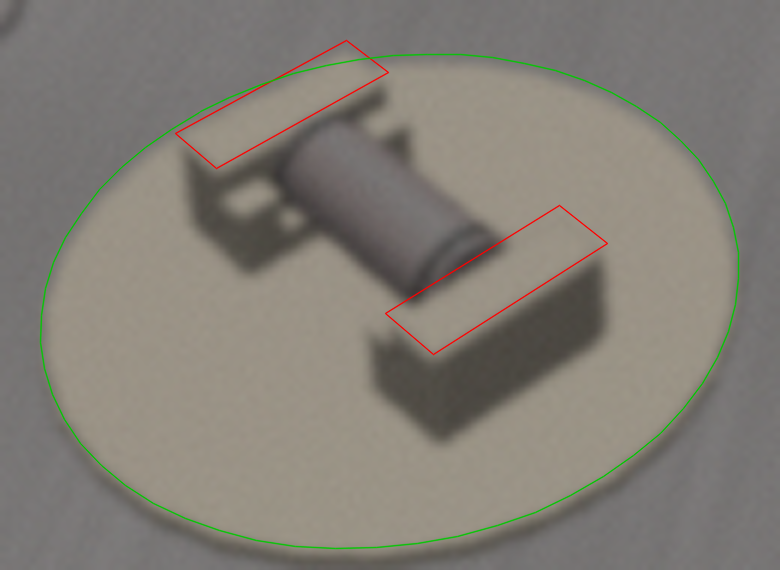

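The overlay fits the nest to about 1–2 mm, so I'll move in and close gently.

```bash
python3 - <<'E'
from h import *
x,y,psi=.5706,.2428,-.625
U=np.array([np.cos(psi),np.sin(psi),0]); J=np.array([-U[1],U[0],0])
o=rv([0,0,-1],U)
manip.move_to([x,y,.2],o); print(manip.get_time())
manip.servo_line([x,y,.09],rate=.2)
manip.servo_line([x,y,.038],rate=.08); print(manip.get_time(),manip.get_contact_force(),manip.get_position())
manip.command_gripper(.0,20); F=manip.get_contact_force(); print(manip.get_time(),manip.get_width(),F,"jaw",F@J,"ax",F@U)
E
```

```text
3.5167
5.0167 [-0.886   0.1787  0.7333] [0.5707 0.2429 0.0379]
5.5583 0.030332500101439286 [-1.3459 -1.2469  3.4739] jaw -1.7986440108612634 ax -0.36194215321826684
```

```bash
python3 - <<'E'
from h import *
manip.command_gripper(.0,70); print(manip.get_width(),manip.get_contact_force())
p=manip.get_position()
manip.servo_line([p[0],p[1],.12],rate=.08); print(manip.get_contact_force())
manip.servo_line([p[0],p[1],.25],rate=.2); manip.hold(.2)
print(manip.get_time(),manip.get_width(),manip.get_contact_force(),manip.get_torque())
for n in("side","top"):
    s=manip.camera(n); q=w2px(s,manip.get_position()); print(q); u,v=int(q[0]),int(q[1])
    b=s["image"][max(0,v-60):v+60,max(0,u-80):u+80]
    cv2.imwrite(f"pics/l{n}.png",cv2.resize(b,None,fx=5,fy=5,interpolation=cv2.INTER_CUBIC)[:,:,::-1])
E
```

```text
0.029444911741335855 [-1.5776 -0.978   5.0584]
[-0.3733 -0.328  -2.4313]
7.95 0.029779276114921118 [-0.1649  0.4427 -2.5805] [ 0.0106 -0.0009 -0.0223]
[227.7417 251.1552]
[112.9472 191.2841]
```

View pics/lside.png

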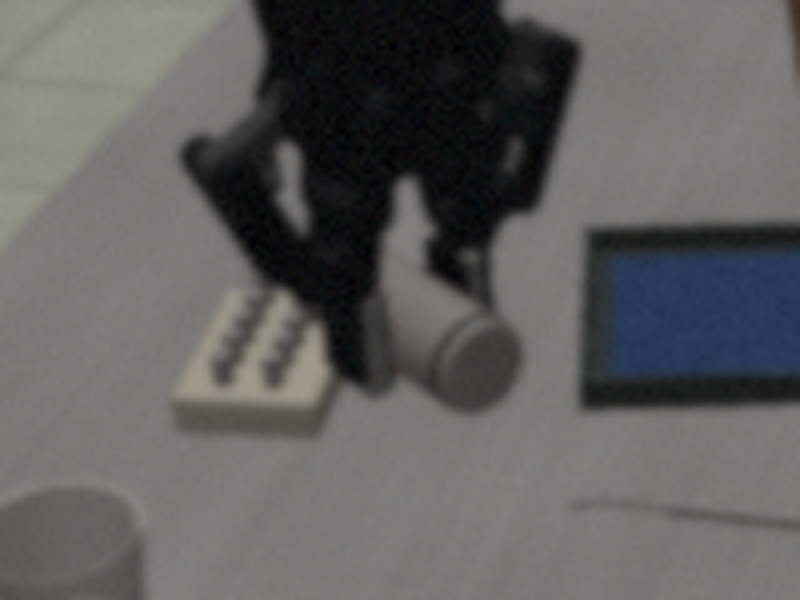

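View pics/ltop.png

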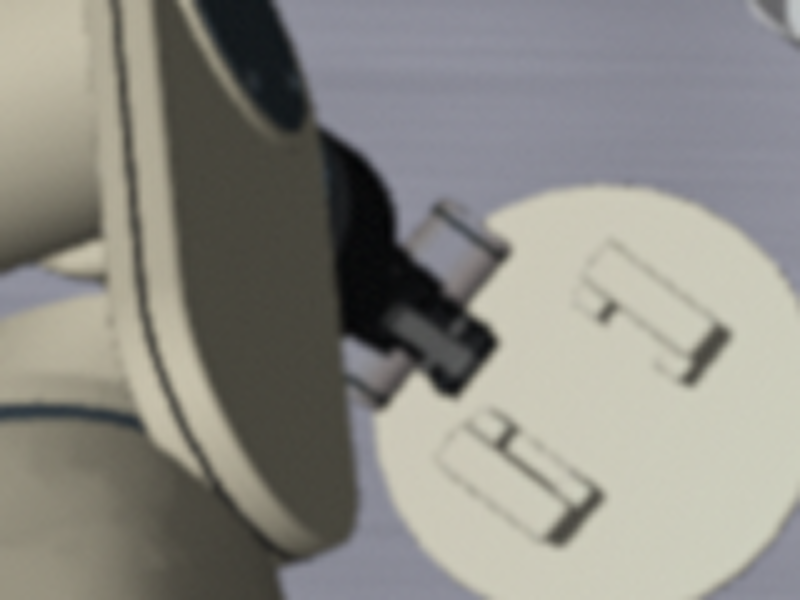

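The side view shows the −u end face at about crop (480,365). It looks uniformly grey with no hole, so it is probably the closed end. I'll turn the wrist so the other end faces that camera before committing.

```bash
python3 - <<'E'
from h import *
q=np.array(manip.get_joint_positions()); q[5]=2.4; manip.set_joints(q); print(manip.get_time())
s=manip.camera("side"); c=w2px(s,manip.get_position()); u,v=int(c[0]),int(c[1])
b=s["image"][v-40:v+60,u-60:u+60]
cv2.imwrite("pics/l2.png",cv2.resize(b,None,fx=6,fy=6,interpolation=cv2.INTER_CUBIC)[:,:,::-1])
E
```

```text
10.5583
```

View pics/l2.png

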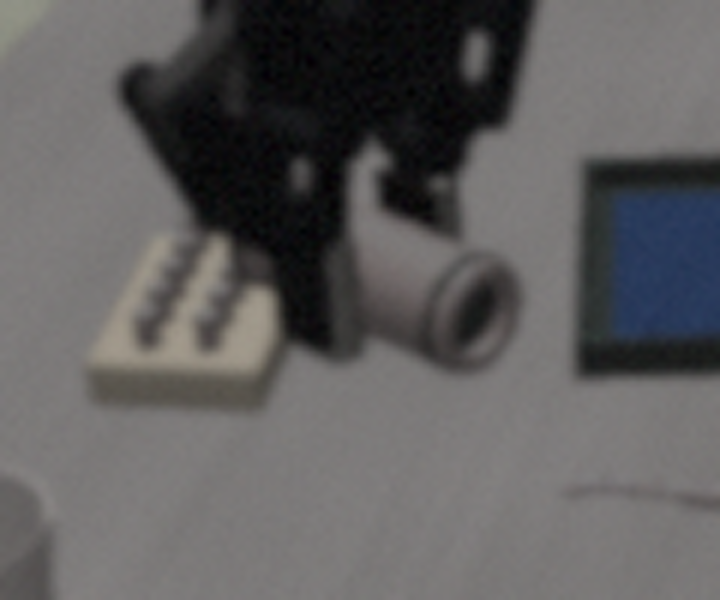

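This end shows a dark bore at about crop (478,305), so the hole is at tool +z. Next I'll go over the tray with tool z up.

```bash
python3 - <<'E'
from h import *
o=rv([0,1,0],[0,0,1]); P=[.529,-.170,.24]
print(np.array(manip.get_joint_positions()),np.array(manip.solve_ik(P,o)))
manip.move_to(P,o); manip.hold(.5)
print(manip.get_time(),manip.get_position(),R.from_rotvec(manip.get_ee_rot()).as_matrix()[:,2],manip.get_width(),manip.get_contact_force())
for n in("side","top"):
    s=manip.camera(n); q=w2px(s,manip.get_position()); print(q); u,v=int(q[0]),int(q[1])
    b=s["image"][max(0,v-60):v+60,max(0,u-80):u+80]
    cv2.imwrite(f"pics/f{n}.png",cv2.resize(b,None,fx=5,fy=5,interpolation=cv2.INTER_CUBIC)[:,:,::-1])
    cv2.imwrite(f"pics/F{n}.png",s["image"][:,:,::-1])
E
```

```text
[ 0.383   0.4213  1.6441 -0.      1.078   2.3997] [-0.7209  0.9021  1.5423  0.978   2.0085  2.1324]
12.6333 [ 0.5291 -0.1697  0.2401] [-0.0001  0.0002  1.    ] 0.02948880551456018 [-0.6543 -0.3385 -2.8057]
[302.3621 164.8983]
[331.7209 218.1518]
```

View pics/fside.png

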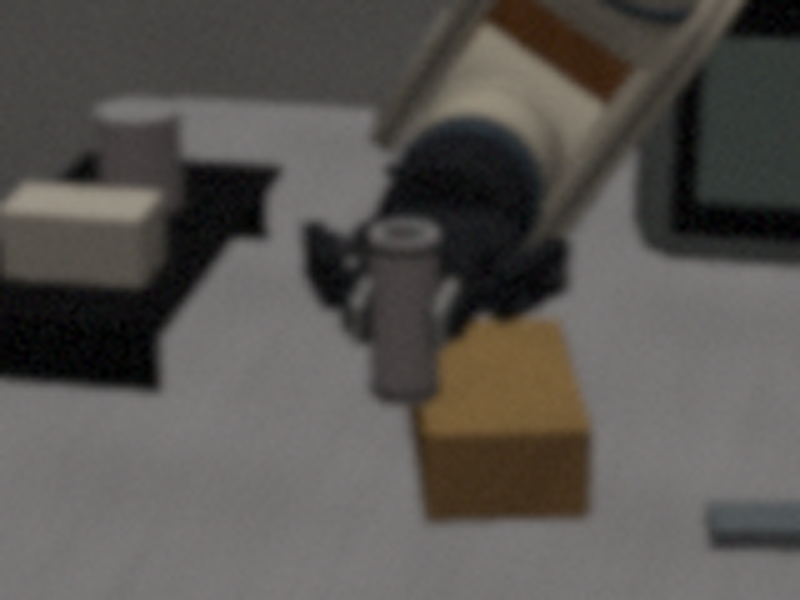

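View pics/Ftop.png

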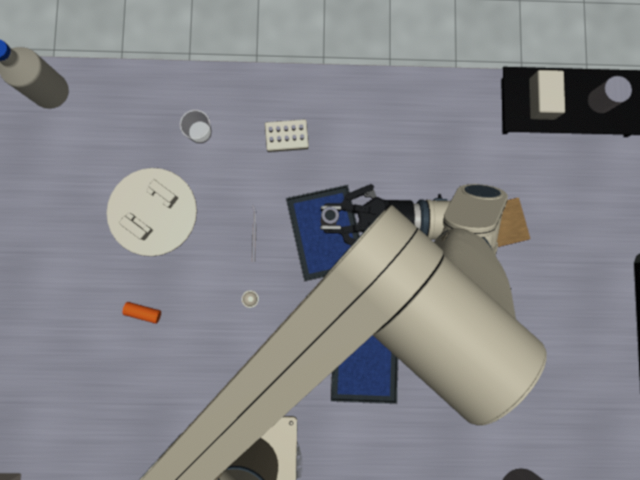

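The side view shows the sleeve upright with the dark hole on top at crop (404,233). The top view shows it over the far tray at (330,215), with everything else where it was. I'll hand it in.

```bash
python3 - <<'E'
from h import *
manip.hold(.3); print(abs(np.array(manip.get_joint_vel())).max(),manip.get_width(),manip.get_time()); manip.sign_off()
E
```

```text
0.002247481522039297 0.029503063069221055 13.0333
the job is handed in; nothing more can be done
```

The sleeve is out of the nest and held upright in the gripper, hole facing up, over the middle of the far tray. I handed the job in at 13.0 s; sign-off gives no verdict, so these are my own last checks:

- **Hole end:** I lifted the sleeve and looked at both ends with the side camera. One was plain and the other showed the bore. After turning, the side view shows the hole on top.
- **Position:** The gripper (TCP) is at (0.529, -0.170, 0.240). I measured the tray's middle at about (0.529, -0.168), so the sleeve is within a few mm of it, about 24 cm above the counter.
- **Upright and still:** The gripper's axis is vertical to within 0.001 rad, the side view shows the sleeve upright, and the largest joint speed was 0.002 rad/s.
- **Grip:** The grip is 70 N, and the finger opening stayed at about 29.5 mm. That is less than the 32 mm sleeve, probably because the pads give, but it was steady and the pictures show the sleeve held.
- **Other items:** In the last top view the dish, probe, bur stand and beaker are where they started. The arm partly covers the pouch box and fully hides the brush. Most of the box shows unmoved in the side view; I did not check the brush fully, but the arm passed well above it.

The top and side cameras disagreed by about 4–6 mm on where the nest was. I used a position between the two, and the sideways force when the gripper closed was only about 2 N.

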